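# Hang the practice lock on the sloping stand and clamp it

### The arm

A 7-joint arm with a two-finger parallel gripper is mounted at the origin on the work surface. World frame = base frame: x ahead of the robot, y to its left, z up, the work surface at z = 0. Lengths are in mm, angles in degrees, forces in N, time in s.
With the tool pointing down it reaches from about 425 to 950 mm from the base axis. Payload 4.7 kg.
Tool frame: the origin (TCP) lies on the centre line of the jaws, within the pads' length; the fingertips stand 8 mm ahead of it and the grasp point (between the pads) lies 11 mm behind it; z points along the fingers, x is the direction in which the jaws open and shut, and the axes are right-handed (so a half turn about z gives the same grasp; the last joint's range is limited). The gripper opens to 87 mm and grips with 3 to 60 N. Pads are 19 mm wide; open, the fingers measure 117 mm over their backs; the gripper's body (75 mm by 190 mm) begins 51 mm behind the grasp point.
Start: joints at [-69.781, 26.849, -2.785, 87.806, 1.381, 65.374, -4.715], TCP at [251.46, 626.434, 191.873] pointing down, gripper open.
Joint ranges: [-148.3, 148.3], [-19.14, 114.17], [-79.39, 73.82], [5.75, 140.21], [-59.74, 239.74], [12.07, 113.84], [-152.46, 152.46]. Speed limits (degrees/s): [147.25, 147.25, 180, 180, 180, 180, 180].

### API

Orientations are given as a 3x3 rotation matrix whose columns are the frame's x, y, z axes.
In Python, from plant import arm gives the robot as it stands.
- The arm moves only by the tool move_arm, never from a script. Its argument "moves" is text: rows parted by semicolons, each of 6 numbers parted by spaces: the shift along the tool's x, y, z in m, then the turn, a rotation vector about the tool's x, y, z in rad. In form: dx dy dz ax ay az; .... A call has 1 to 20 rows; each row is the pose to reach, as a shift and turn from the pose commanded when the call began, along the tool's axes at that moment; what a row does not reach only later rows make up. A row lasts 1/10 s, in which the tool goes at most 50 mm and 8.59 degrees, less where a joint would pass 70% of its speed; a pose out of reach is approached as far as the arm can. A call with a gripper value outside its range is refused whole. "gripper" is the finger opening in m, from 0 to 0.087, set as the call begins (left out, the last holds). The fingers move at their own pace and stop on an object; the grip force is fixed at half the most. Time passes only in rows, so rows that repeat a pose let the fingers close. It gives the time, the measured TCP pose, the force and the opening at its end, in the units of the state.
- arm.get_state(): the state, without advancing time (a new reading comes with each control period).
- arm.get_image(name): name is "scene" or "top"; returns a dict with "img" (480x640x3 uint8, red, green, blue), "fx", "fy", "cx", "cy" (pixels), "cam_to_world" (4x4, takes a point from camera to world coordinates). Camera axes: x right, y up, looking along -z (the intrinsics and any distortion apply to the point x, -y, -z); pixel columns grow to the right and rows downward; lengths in mm; the calibration is good to about 2 mm. A picture is of the moment at which its call begins. There is no depth.
- arm.finish_job(): hands the job in, once; it reports no verdict.
The state is a dict: "time_s": time; "q": joint angles; "qvel": joint speeds; "joint_torque": joint torques, N m; "eef_pos": TCP position; "eef_rot": TCP orientation; "wrist_force": force on the tool from outside, world axes, zero at the start; "wrist_torque": the same for the moment, N m; "grip_width": opening from 0.0 (shut) to 1.0 (fully open).
Only numpy, scipy, OpenCV 4.12 (cv2) and the standard library are available. Lean on these libraries where they do the work, as an engineer would, in place of code of your own. Each camera call takes 0.05 s, during which the arm holds its last target. There are 200 camera calls.

### The job

Hang the blue practice lock on the sloping stand: slip the wide part of its keyhole over the headed stud until the plate lies on the board, then slide it down the slope until it is fully home behind the stud's head, lying straight on the board. Only then throw the red-handled over-centre clamp shut so that its pad holds the lower edge of the plate, and let go. Leave the black lock and everything else on the bench where it is.

Things in the scene. Friction and masses are not known exactly. Their poses are not given: they have to be found in the camera images.
- module: the blue practice lock: a steel plate 150 x 64 x 5 mm with a blue housing on top, lying flat on the bench. Origin: middle of the plate's underside below the housing's centre; its x runs along the plate towards the keyhole end, y across the plate, z up out of the plate. Plate from x = -65 to +85 mm; housing 50 (x) x 36 (y) x 38 (z) mm centred on the origin, top 43 mm above the underside (to be gripped across its 36 mm). About 0.35 kg
- keyhole_entry (a point): point on the plate's underside at the centre of the keyhole's wide part, a 22 x 22 mm through opening, 44 mm along the lock's x from its origin. The 12 mm wide slot runs on from it in +x, to 73 mm from the origin
- keyhole_end (a point): point on the plate's underside where the stud's axis lies when the lock is fully home at the end of the slot: 69 mm along the lock's x from its origin, 25 mm beyond the centre of the wide part
- board: white board 250 x 160 mm of the fixed stand, sloping at 20 degrees with its low edge towards the robot. Origin: centre of the face, 75 mm above the bench; its x points up the slope, y to the left across the board, z out of the face. When hung, the lock's axes are parallel to these
- stud (a point): foot of the stud on the board's face, 75 mm up the slope from the board's origin (axes as the board). The neck is 8 mm thick and 8 mm long, the brass head above it 16 mm across and 5 mm thick (8 to 13 mm above the face)
- clamp (a joint): angle of the over-centre clamp: about 1.05 rad open (as it starts), about 0 with its pad pressing on the hung plate (-0.08 with nothing under it). A spring drives it away from its dead point at about 0.5 rad, to either side; some 3 N at the handle starts the throw, and once below 0.5 it snaps shut by itself
- clamp_grip (a point): centre of the clamp's red handle bar, a 14 mm thick, 24 mm long cylinder lying across the board, 55 mm from the hinge. Open, it stands about 67 mm out from the board's face, shut about 44 mm; to shut it, push it up the slope (towards the stud)
- clamp_hinge (a point): axis of the clamp, parallel to the board's y, 73 mm down the slope from the board's origin and 12 mm out from its face. The lever turns in the board's x-z plane, with the handle bar 35 degrees (shut, joint 0) to 95 degrees (open) up from the up-slope direction. The steel bearing cheeks beside it stand 16 mm out, 38 mm wide over all; a spring strut runs 50 mm down the slope from it, less than 20 mm out
- spare: a black spare lock, same size as the blue one but without a keyhole, lying on the bench; origin as for the blue one. Not to be moved
- mug: white mug, 80 mm wide, 95 mm high; origin under its centre
- padlock: brass padlock, 45 x 50 x 22 mm, lying flat; origin under its body
- screwdriver: screwdriver lying on the bench; origin under its middle
- spray: yellow spray can 52 mm wide, 150 mm high; origin under its centre
- keys: a loose brass key 54 mm long, 4 mm thick; origin under its round head

How it is judged:
By the outcome, as a careful person would: the job done as asked, in the order asked, and still so for the second after the job is handed in, with the robot touching nothing.
It also fails if it takes over 56 s, if anything falls off the work surface, if the arm or the gripper's body presses on something with over 40 N, if the wrist force passes 120 N, or if a joint passes its speed limit or range.

## Working session

There is one attempt and no reset: what is moved stays moved. The work goes in short steps, Python scripts to look and compute and a tool call to move; the robot and the scene stay as the last step left them, time stands still between calls to the robot, and variables do not carry over. Pictures are saved under pics/ and viewed, about 8 in all and at most 12, crops included, and the job is handed in when it is done.

Besides the shell and the picture viewer there is one more tool, called after "Emit:" by a JSON object that holds its "fn" and its "kwargs". move_arm: Moves the arm, as the interface text tells. Its arguments: {"type":"object","properties":{"moves":{"type":"string"},"gripper":{"type":"number"}},"required":["moves"]}

```bash
mkdir -p pics; ls; python3 - <<'E'
from plant import arm
import cv2,numpy as np
s=arm.get_state()
print(s['time_s'],s['eef_pos'],np.round(s['eef_rot'],3).tolist(),s['wrist_force'],s['grip_width'])
for n in ("scene","top"):
    d=arm.get_image(n); cv2.imwrite(f"pics/{n}0.png",d["img"][:,:,::-1])
    print(n,d['fx'],d['fy'],d['cx'],d['cy'],np.round(d['cam_to_world'],4).tolist(),[k for k in d if k!='img'])
E
```

```text
pics
0.0 [251.25270596 625.78402143 190.81247626] [[0.373, 0.928, -0.001], [0.928, -0.373, -0.002], [-0.002, 0.0, -1.0]] [-0.40922194  0.65123575  0.49316711] 1.000308908113987
scene 437.64800684199 437.64800684199 305.1970873733253 240.30922282339964 [[0.7967, -0.4929, 0.3498, 911.2016], [0.6044, 0.6511, -0.4591, -425.1742], [-0.0015, 0.5771, 0.8166, 813.5286], [0.0, 0.0, 0.0, 1.0]] ['fx', 'fy', 'cx', 'cy', 'cam_to_world']
top 449.73842242271877 449.73842242271877 322.7240805562378 239.18449457412086 [[-0.0256, 0.9909, -0.1322, 485.9863], [-0.9996, -0.0237, 0.0163, -7.4051], [0.013, 0.1325, 0.9911, 1005.3202], [0.0, 0.0, 0.0, 1.0]] ['fx', 'fy', 'cx', 'cy', 'cam_to_world']
```

View pics/scene0.png

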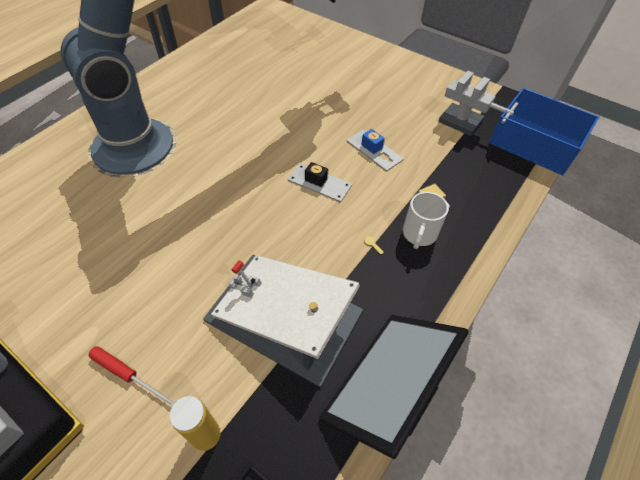

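View pics/top0.png

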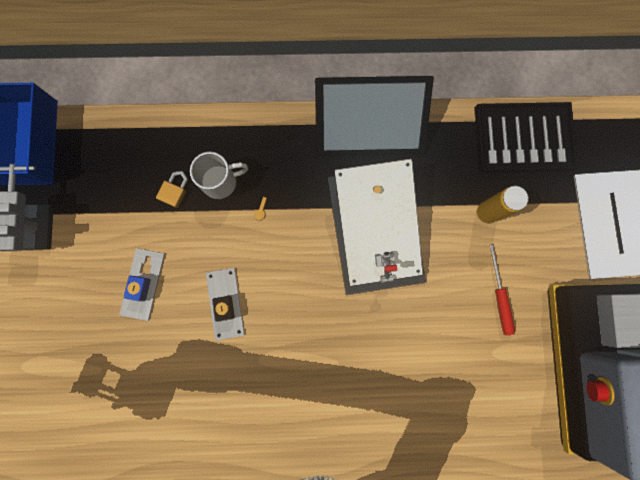

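```bash
cat > h.py <<'E'
import cv2,numpy as np
from plant import arm
class V:
    def __init__(s,n,save=None):
        d=arm.get_image(n); s.img=np.ascontiguousarray(d['img'][:,:,::-1]); s.hsv=cv2.cvtColor(s.img,cv2.COLOR_BGR2HSV)
        s.d=d; s.M=np.array(d['cam_to_world'])
        if save: cv2.imwrite(save,s.img)
    def ray(s,uv):
        uv=np.atleast_2d(uv).astype(float)
        c=np.c_[(uv[:,0]-s.d['cx'])/s.d['fx'],-(uv[:,1]-s.d['cy'])/s.d['fy'],-np.ones(len(uv))]
        return s.M[:3,3],c@s.M[:3,:3].T
    def plane(s,uv,p0,n):
        o,r=s.ray(uv); n=np.array(n,float)
        return o+r*(((np.array(p0)-o)@n)/(r@n))[:,None]
    def z(s,uv,h): return s.plane(uv,[0,0,h],[0,0,1])
    def proj(s,P):
        c=(np.atleast_2d(P)-s.M[:3,3])@s.M[:3,:3]
        return np.c_[s.d['cx']+s.d['fx']*c[:,0]/-c[:,2],s.d['cy']+s.d['fy']*c[:,1]/c[:,2]]
    def mask(s,lo,hi,roi):
        m=cv2.inRange(s.hsv,lo,hi); k=np.zeros_like(m); x0,y0,x1,y1=roi; k[y0:y1,x0:x1]=m[y0:y1,x0:x1]; return k
    def blobs(s,m,amin=5):
        n,l,st,c=cv2.connectedComponentsWithStats(m); return [(l==i,st[i],c[i]) for i in range(1,n) if st[i][4]>=amin]
def tri(v1,u1,v2,u2):
    o1,r1=v1.ray(u1);o2,r2=v2.ray(u2);r1=r1[0];r2=r2[0]
    t=np.linalg.lstsq(np.c_[r1,-r2],o2-o1,rcond=None)[0]
    a=o1+t[0]*r1;b=o2+t[1]*r2
    return (a+b)/2,np.linalg.norm(a-b)
E
python3 - <<'E'
from h import *
T=V('top');S=V('scene')
def rect(v,m,h):
    ys,xs=np.nonzero(m); P=v.z(np.c_[xs,ys],h)[:,:2].astype(np.float32)
    return cv2.minAreaRect(P)
for v,roi_p,roi_b,nm in((T,(110,240,180,330),(110,240,180,330),'T'),(S,(335,110,410,175),(335,110,410,175),'S')):
    bl=max(v.blobs(v.mask((100,100,30),(130,255,255),roi_b)),key=lambda b:b[1][4])
    pl=max(v.blobs(v.mask((0,0,90),(179,60,255),roi_p)),key=lambda b:b[1][4])
    print(nm,'blue',bl[1],bl[2],'plate',pl[1],rect(v,pl[0],5))
# stud brass & red handle
for v,r1,r2,nm in((T,(365,178,390,200),(375,255,410,285),'T'),(S,(300,295,325,318),(225,255,250,280),'S')):
    print(nm,'stud',[(b[1],b[2]) for b in v.blobs(v.mask((10,90,80),(30,255,255),r1),3)])
    print(nm,'red',[(b[1],b[2]) for b in v.blobs(v.mask((0,150,60),(8,255,255),r2),3)])
# white board rect
for v,roi,nm in((T,(325,150,435,295),'T'),(S,(200,250,365,360),'S')):
    b=max(v.blobs(v.mask((0,0,150),(179,60,255),roi)),key=lambda b:b[1][4])
    c,_=cv2.findContours(b[0].astype(np.uint8),0,2); h=cv2.convexHull(c[0]); q=cv2.approxPolyN(h,4) if hasattr(cv2,'approxPolyN') else cv2.approxPolyDP(h,6,True)
    print(nm,b[1],q.reshape(-1,2).tolist())
a=cv2.resize(T.img[235:345,100:260],None,fx=5,fy=5,interpolation=2);cv2.imwrite('pics/lock.png',a)
b=cv2.resize(np.hstack([T.img[150:300,320:440],S.img[230:380,200:370]]),None,fx=2.7,fy=3.6,interpolation=2);cv2.imwrite('pics/board.png',b)
E
```

```text
T blue [124 276  21  25 238] [134.46218487 287.72268908] plate [ 119  248   46   73 1371] ((530.019287109375, 377.82049560546875), (66.48217010498047, 151.04222106933594), 77.75223541259766)
S blue [362 129  22  25 301] [372.11960133 142.20265781] plate [346 129  58  42 725] ((532.7314453125, 386.14361572265625), (89.26280212402344, 154.03125), 77.83621215820312)
T stud [(array([374, 186,   7,   7,  45], dtype=int32), array([377., 189.]))]
T red [(array([385, 265,  12,   7,  65], dtype=int32), array([390.52307692, 267.95384615]))]
S stud [(array([309, 302,   8,   8,  50], dtype=int32), array([312.72, 305.7 ]))]
S red [(array([232, 261,  11,  12,  80], dtype=int32), array([237.1   , 266.4625]))]
T [ 335  159   87  127 8155] [[423, 274], [350, 285], [334, 170], [411, 159]]
S [ 211  255  148  101 8151] [[361, 283], [317, 357], [210, 314], [255, 254]]
```

View pics/lock.png

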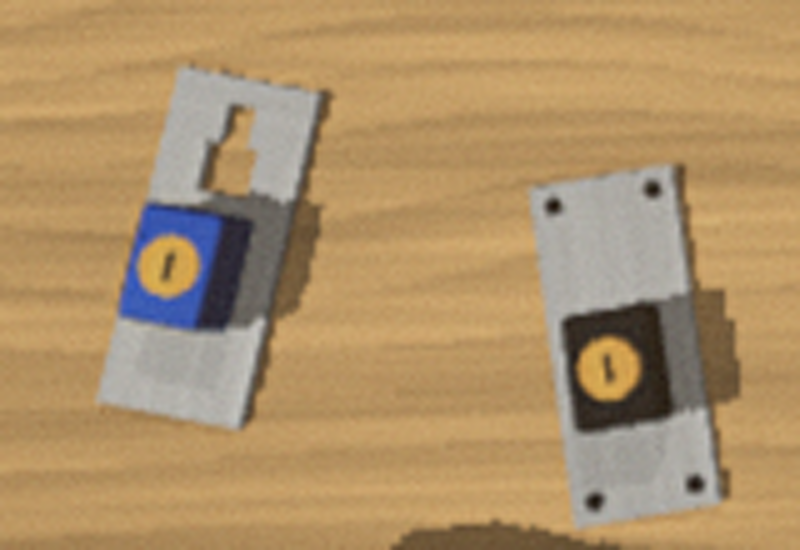

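```bash
python3 - <<'E'
from h import *
T=V('top');S=V('scene')
print('stud',tri(T,(377,189),S,(312.7,305.7)))
print('red',tri(T,(390.5,268),S,(237.1,266.5)))
print('lockcyl',T.z((133.6,288.4),43))
# board corners: name HL,HR,LL,LR ; refine edges with line fit of white-mask contour
def corners(v,roi):
    b=max(v.blobs(v.mask((0,0,140),(179,70,255),roi)),key=lambda b:b[1][4])
    c,_=cv2.findContours(b[0].astype(np.uint8),0,1); c=max(c,key=len).reshape(-1,2).astype(np.float32)
    q=cv2.approxPolyN(cv2.convexHull(c.astype(np.int32)),4).reshape(-1,2).astype(float)
    L=[]
    for i in range(4):
        a,e=q[i],q[(i+1)%4]; d=(e-a)/np.linalg.norm(e-a); n=np.array([-d[1],d[0]])
        s=(c-a)@d/np.linalg.norm(e-a); k=(abs((c-a)@n)<3)&(s>.08)&(s<.92)
        vx,vy,x,y=cv2.fitLine(c[k],cv2.DIST_HUBER,0,.01,.01).ravel(); L.append(np.cross([x,y,1],[x+vx,y+vy,1]))
    out=[]
    for i in range(4):
        p=np.cross(L[i-1],L[i]); out.append(p[:2]/p[2])
    return np.array(out)
tc=corners(T,(325,150,435,295)); sc=corners(S,(200,250,365,360))
print(np.round(tc,1).tolist(),np.round(sc,1).tolist())
# top order: LR,LL,HL,HR
pick=lambda q,p:q[np.argmin(np.linalg.norm(q-p,axis=1))]
tcs=[pick(tc,p) for p in((423,274),(350,285),(334,170),(411,159))]
scs=[pick(sc,p) for p in((210,314),(255,254),(361,283),(317,357))]
P=[]
for a,b in zip(tcs,scs):
    p,e=tri(T,a,S,b);P.append(p);print(np.round(p,1),round(e,1))
P=np.array(P);print('centre',P.mean(0))
xa=(P[2]+P[3]-P[0]-P[1]);print('len',np.linalg.norm(xa)/2,'yaw',np.degrees(np.arctan2(xa[1],xa[0])),'slope',np.degrees(np.arcsin(xa[2]/np.linalg.norm(xa))))
ya=P[1]+P[2]-P[0]-P[3];print('w',np.linalg.norm(ya)/2,'yaw from y',np.degrees(np.arctan2(-ya[0],ya[1])))
E
```

```text
stud (array([ 706.40621645, -135.39889768,  109.85232529]), np.float64(0.6985217517340135))
red (array([ 544.14582258, -155.78598816,  110.4376228 ]), np.float64(0.03508535646874467))
lockcyl [[518.83145929 379.61454227  43.        ]]
[[421.9, 273.8], [350.0, 284.9], [334.7, 170.2], [410.6, 159.3]] [[360.1, 282.8], [317.5, 356.2], [210.4, 313.6], [256.3, 254.6]]
[ 534.6 -237.    30.9] 1.0
[515.3 -79.2  32. ] 1.1
[747.9 -48.9 114.4] 4.2
[ 767.7 -206.3  111.7] 2.7
centre [ 641.37019677 -142.8638812    72.24335278]
len 248.54913846363374 yaw 7.46271878235122 slope 19.164398110005667
w 158.82144626193804 yaw from y 7.075853210991471
```

View pics/board.png

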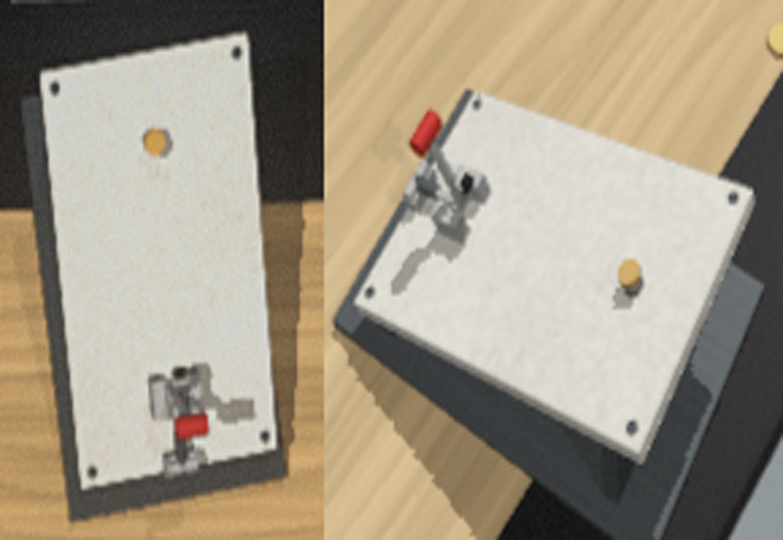

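```bash
cat > g.py <<'E'
import numpy as np,json,os
from scipy.spatial.transform import Rotation as R
F='cmd.json'
def load():
    d=json.load(open(F)); return np.array(d['p']),np.array(d['R'])
def save(p,Rm): json.dump({'p':list(map(float,p)),'R':np.array(Rm).tolist()},open(F,'w'))
if not os.path.exists(F):
    s0=R.from_matrix([[0.373,.928,0],[.928,-.373,0],[0,0,-1]]).as_matrix(); save([251.46,626.434,191.873],s0)
def rel(p,Rm):
    """row (m, rad) from the commanded pose to pose p (mm),Rm, rounded"""
    p0,R0=load(); return np.r_[np.round(R0.T@(np.array(p)-p0)/1000,4),np.round(R.from_matrix(R0.T@Rm).as_rotvec(),3)]
def apply(row):
    """note the last row of a call as the new commanded pose"""
    p0,R0=load(); row=np.array(row,float); save(p0+R0@row[:3]*1000,R0@R.from_rotvec(row[3:]).as_matrix())
def lockR(yaw): # tool orientation for lock flat on bench with given yaw
    x=np.array([-np.sin(yaw),np.cos(yaw),0]);z=np.array([0,0,-1.]);return np.c_[x,np.cross(z,x),z]
def boardR(yaw,sl=np.radians(20)):
    c,s=np.cos(sl),np.sin(sl);X=np.array([c*np.cos(yaw),c*np.sin(yaw),s]);Y=np.array([-np.sin(yaw),np.cos(yaw),0]);return np.c_[X,Y,np.cross(X,Y)]
def toolB(yaw,sl=np.radians(20)):
    B=boardR(yaw,sl);return np.c_[B[:,1],B[:,0],-B[:,2]]
E
python3 -c "
from g import *
w=lockR(np.radians(-12.25));t=[519.7,379.8,110]
r=rel(t,w)
for f in(.05,.15,.27,.4,.53,.66,.78,.88,.95,1):print(np.round(r*f,3))"
```

```text
[-0.006  0.017  0.004  0.     0.    -0.008]
[-0.019  0.051  0.012  0.     0.    -0.025]
[-0.035  0.092  0.022  0.     0.    -0.045]
[-0.052  0.136  0.033  0.     0.    -0.067]
[-0.068  0.181  0.043  0.     0.    -0.089]
[-0.085  0.225  0.054  0.     0.    -0.111]
[-0.1    0.266  0.064  0.     0.    -0.131]
[-0.113  0.3    0.072  0.     0.    -0.148]
[-0.122  0.324  0.078  0.     0.    -0.16 ]
[-0.129  0.341  0.082  0.     0.    -0.168]
```

Emit:
{"fn": "move_arm", "kwargs": {"moves": "-0.006 0.017 0.004 0 0 -0.008; -0.019 0.051 0.012 0 0 -0.025; -0.035 0.092 0.022 0 0 -0.045; -0.052 0.136 0.033 0 0 -0.067; -0.068 0.181 0.043 0 0 -0.089; -0.085 0.225 0.054 0 0 -0.111; -0.1 0.266 0.064 0 0 -0.131; -0.113 0.3 0.072 0 0 -0.148; -0.122 0.324 0.078 0 0 -0.16; -0.129 0.341 0.082 0 0 -0.168; -0.129 0.341 0.082 0 0 -0.168; -0.129 0.341 0.082 0 0 -0.168", "gripper": 0.087}}

```text
time_s: 1.5
eef_pos: [519.3, 380.3, 109.9]
eef_rot: [[0.212, 0.977, -0.001], [0.977, -0.212, 0.001], [0.001, -0.001, -1.0]]
wrist_force: [0.4, 0.7, -0.2]
grip_width: 1.001
```

Emit:
{"fn": "move_arm", "kwargs": {"moves": "0 0 0.01 0 0 0; 0 0 0.03 0 0 0; 0 0 0.052 0 0 0; 0 0 0.072 0 0 0; 0 0 0.085 0 0 0; 0 0 0.092 0 0 0; 0 0 0.092 0 0 0"}}

```text
time_s: 2.2
eef_pos: [518.9, 380.0, 17.0]
eef_rot: [[0.211, 0.977, -0.001], [0.977, -0.211, -0.001], [-0.001, -0.001, -1.0]]
wrist_force: [-0.8, 0.9, 0.7]
grip_width: 0.997
```

Emit:
{"fn": "move_arm", "kwargs": {"moves": "0 0 0 0 0 0; 0 0 0 0 0 0; 0 0 0 0 0 0; 0 0 0 0 0 0; 0 0 0 0 0 0; 0 0 0 0 0 0; 0 0 0 0 0 0; 0 0 0 0 0 0", "gripper": 0.02}}

```text
time_s: 3.0
eef_pos: [519.8, 379.7, 17.8]
eef_rot: [[0.212, 0.977, -0.0], [0.977, -0.212, 0.0], [0.0, -0.0, -1.0]]
wrist_force: [0.3, -0.1, -0.3]
grip_width: 0.356
```

```bash
python3 - <<'E'
from g import *
apply([-.129,.341,.082,0,0,-.168]);apply([0,0,.092,0,0,0]);print(load())
from h import *
T=V('top');S=V('scene')
pic=np.hstack([cv2.resize(T.img[220:350,90:220],(400,400),interpolation=2),cv2.resize(S.img[80:210,300:430],(400,400),interpolation=2)]);cv2.imwrite('pics/grip.png',pic)
s=arm.get_state();print(s['eef_pos'],s['wrist_force'],s['grip_width']*87)
E
```

```text
(array([519.74901605, 379.56763156,  17.873     ]), array([[ 0.21254367,  0.97715157,  0.        ],
       [ 0.97715157, -0.21254367,  0.        ],
       [ 0.        ,  0.        , -1.        ]]))
[519.82632454 379.68089845  17.80647998] [ 0.56260299 -0.3200299  -0.05580154] 24.456095745630403
```

View pics/grip.png

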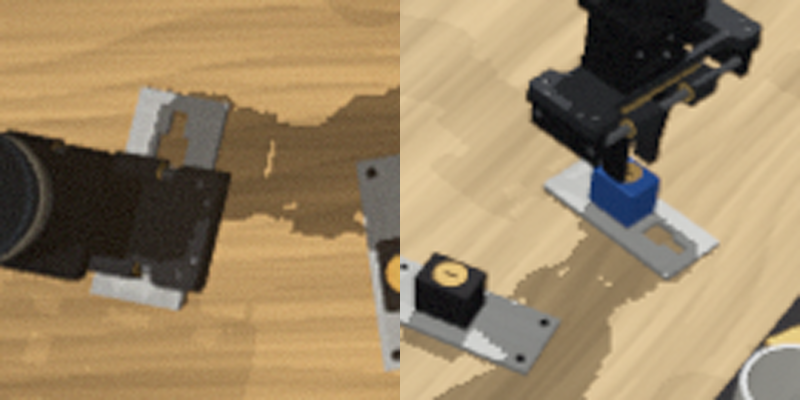

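```bash
python3 - <<'E'
from g import *
from h import *
S=V('scene');T=V('top');s=arm.get_state();print(s['eef_pos'],s['wrist_force'],s['grip_width']*87,s['time_s'])
p=s['eef_pos'];Rm=np.array(s['eef_rot'])
o=np.array([519.7,379.8,0]);a=np.radians(-12.25);X=np.array([np.cos(a),np.sin(a),0]);Y=np.array([-X[1],X[0],0]);Z=np.array([0,0,1])
hs=[o+X*i*25+Y*j*18+Z*43 for i,j in((1,1),(1,-1),(-1,-1),(-1,1))]
pl=[o+X*i+Y*j*32+Z*5 for i,j in((85,1),(85,-1),(-65,-1),(-65,1))]
tip=[p+Rm@[d*18,0,8] for d in(1,-1)]
cr=[]
for v,x0,y0 in((T,90,220),(S,300,80)):
    im=cv2.resize(v.img[y0:y0+130,x0:x0+130],(400,400),interpolation=2);f=400/130
    for q,c in((hs,(0,255,0)),(pl,(255,0,255))):
        cv2.polylines(im,[np.int32((v.proj(q)-[x0,y0])*f)],True,c,1)
    for u in v.proj(tip):cv2.circle(im,tuple(int(k) for k in (u-[x0,y0])*f),4,(0,0,255),-1)
    cr.append(im)
cv2.imwrite('pics/grip2.png',np.hstack(cr))
E
```

```text
[519.80707636 379.66195933  17.79402339] [ 0.63652743 -0.29536406  0.59602218] 21.465743447761085 3.2
```

View pics/grip2.png

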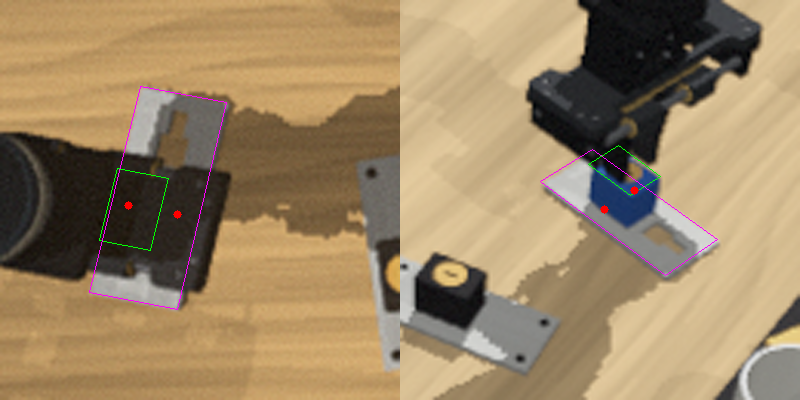

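Emit:
{"fn": "move_arm", "kwargs": {"moves": "0 0 0 0 0 0; 0 0 0 0 0 0; 0 0 0 0 0 0; 0 0 0 0 0 0; 0 0 0 0 0 0; 0 0 0 0 0 0; 0 0 0 0 0 0; 0 0 0 0 0 0; 0 0 -0.03 0 0 0; 0 0 -0.07 0 0 0; 0 0 -0.1 0 0 0; 0 0 -0.1 0 0 0; 0 0 -0.1 0 0 0", "gripper": 0.087}}

```text
time_s: 4.5
eef_pos: [520.0, 379.8, 118.5]
eef_rot: [[0.212, 0.977, 0.001], [0.977, -0.212, 0.001], [0.001, 0.001, -1.0]]
wrist_force: [-0.2, -0.7, -0.1]
grip_width: 0.997
```

```bash
python3 - <<'E'
from g import *
apply([0,0,-.1,0,0,0])
from h import *
S=V('scene');T=V('top');s=arm.get_state();print(s['eef_pos'],s['wrist_force'],s['grip_width']*87,s['time_s'])
p=s['eef_pos'];Rm=np.array(s['eef_rot'])
tip=[p+Rm@[d*43.5,0,8] for d in(1,-1)]
print(S.proj(tip),T.proj(tip))
cr=[]
for v,x0,y0 in((T,90,200),(S,300,40)):
    im=cv2.resize(v.img[y0:y0+160,x0:x0+130],(400,492),interpolation=2);f=400/130
    for u in v.proj(tip):cv2.circle(im,tuple(int(k) for k in (u-[x0,y0])*f),3,(0,0,255),-1)
    cr.append(im)
cv2.imwrite('pics/tips.png',np.hstack(cr))
E
```

```text
[518.93580797 378.97045657 116.42715076] [-0.28684478  0.06636808 -1.35312258] 87.08738889174475 4.6
[[387.89083587 107.60928513]
 [363.29362463 122.49104916]] [[ 99.03013051 283.39858543]
 [142.08428301 291.70302074]]
```

View pics/tips.png

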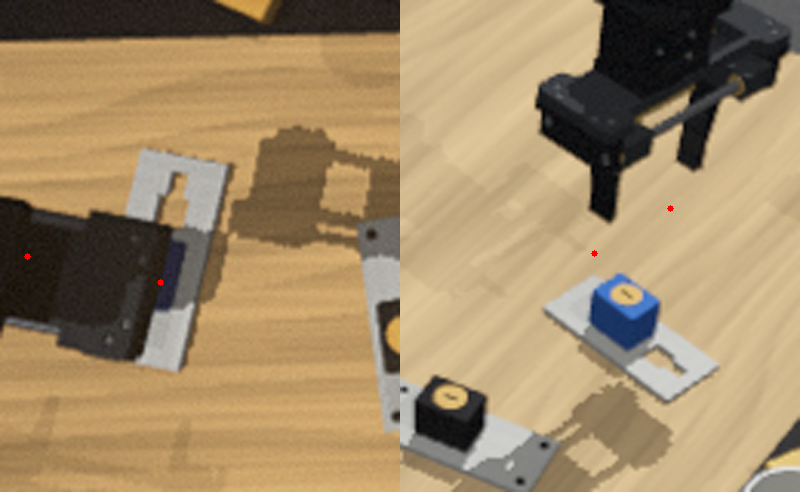

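```bash
python3 - <<'E'
from g import *
from h import *
S=V('scene');T=V('top')
s=arm.get_state();p=np.array(s['eef_pos']);Rm=np.array(s['eef_rot'])
print(p)
for a,b in(((145.2,274.1),(368.9,83.9)),((138.7,317.6),(345.5,66.6))):
    q,e=tri(T,a,S,b);print(np.round(q,1),round(e,1),'tool frame',np.round(Rm.T@(q-p),1))
# dark mask silhouette of tips in scene
m=S.mask((0,0,0),(179,255,45),(340,40,430,130))
l=[b for b in S.blobs(m,50)]
for b in l:print(b[1])
for c0,c1 in((358,374),(388,402)):
    ys,xs=np.nonzero(m[:,c0:c1]);k=ys>=ys.max()-3;u=(xs[k].mean()+c0,ys.max());print('tip px',u)
    for z in(108,128,148):
        print(z,np.round(Rm.T@(S.z(u,z)[0]-p),1))
E
```

```text
[518.94527033 378.9899742  116.14207113]
[537.6 276.9 260.6] 8.5 tool frame [ -96.2   39.6 -144.3]
[469.7 284.4 269. ] 14.7 tool frame [-103.3  -28.4 -152.6]
[ 344   40   82   73 2312]
[390  74  13  22 139]
tip px (np.float64(366.0769230769231), np.int64(112))
108 [ -9.8 -23.9   8.2]
128 [-29.5  -7.6 -11.8]
148 [-49.2   8.8 -31.8]
tip px (np.float64(393.55555555555554), np.int64(95))
108 [ 92.  -25.6   8. ]
128 [ 69.5  -9.2 -12. ]
148 [ 46.9   7.1 -32. ]
```

Emit:
{"fn": "move_arm", "kwargs": {"moves": "0 0 0.01 0 0 0; 0 0 0.04 0 0 0; 0 0 0.08 0 0 0; 0 0 0.105 0 0 0; 0 0 0.115 0 0 0; 0 0 0.118 0 0 0; 0 0 0.118 0 0 0"}}

```text
time_s: 5.4
eef_pos: [520.2, 379.9, -0.0]
eef_rot: [[0.212, 0.977, 0.0], [0.977, -0.212, 0.0], [0.0, 0.0, -1.0]]
wrist_force: [0.9, 1.3, 0.7]
grip_width: 0.999
```

```bash
python3 - <<'E'
from g import *
apply([0,0,.118,0,0,0])
from h import *
S=V('scene','pics/s5.png');s=arm.get_state();p=np.array(s['eef_pos']);Rm=np.array(s['eef_rot']);print(p,s['wrist_force'])
m=S.mask((0,0,0),(179,255,45),(330,40,430,170))
x0,y0=330,90
im=cv2.resize(S.img[y0:y0+80,x0:x0+90],None,fx=7,fy=7,interpolation=2)
for z in(18,28,38):
  for d in(-51,51):
    u=(S.proj(p+Rm@[d,9.5,0]+[0,0,z-p[2]])[0]-[x0,y0])*7
    cv2.circle(im,tuple(int(k) for k in u),3,(0,0,255),-1);cv2.putText(im,str(z),tuple(int(k)+5 for k in u),0,.4,(0,0,255))
cv2.imwrite('pics/s5c.png',im)
E
```

```text
[520.62631842 380.30358288   0.7999278 ] [-0.13754063  0.38016407  0.17317401]
```

View pics/s5c.png

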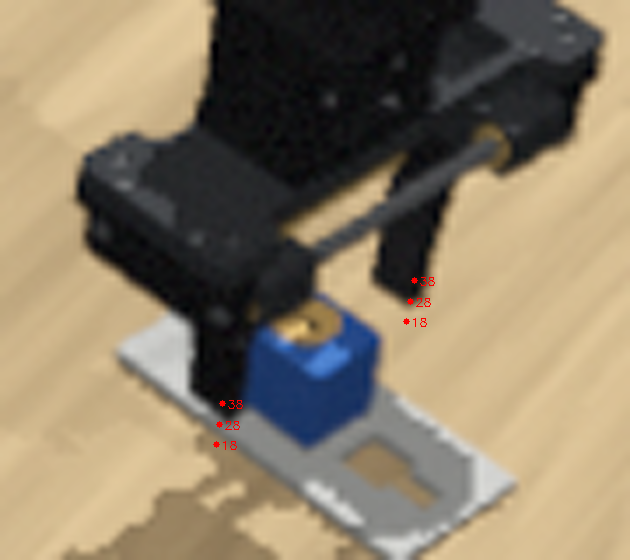

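Emit:
{"fn": "move_arm", "kwargs": {"moves": "0 0 0.006 0 0 0; 0 0 0.012 0 0 0; 0 0 0.016 0 0 0; 0 0 0.018 0 0 0; 0 0 0.018 0 0 0"}}

```text
time_s: 5.95
eef_pos: [519.6, 379.5, -18.5]
eef_rot: [[0.212, 0.977, -0.0], [0.977, -0.212, -0.0], [-0.0, -0.0, -1.0]]
wrist_force: [-0.3, 0.1, 0.1]
grip_width: 1.002
```

Emit:
{"fn": "move_arm", "kwargs": {"moves": "0 0 0 0 0 0; 0 0 0 0 0 0; 0 0 0 0 0 0; 0 0 0 0 0 0; 0 0 0 0 0 0; 0 0 0 0 0 0; 0 0 0 0 0 0; 0 0 0 0 0 0; 0 0 0 0 0 0; 0 0 0 0 0 0", "gripper": 0.025}}

```text
time_s: 6.95
eef_pos: [519.7, 379.1, -18.2]
eef_rot: [[0.212, 0.977, -0.0], [0.977, -0.212, -0.001], [-0.001, -0.0, -1.0]]
wrist_force: [-1.2, -1.5, 1.9]
grip_width: 0.415
```

```bash
python3 - <<'E'
from g import *
apply([0,0,.018,0,0,0]);p,_=load();print(p)
apply([0,0,-.14,0,0,0])
open('b.py','w').write('''from g import *
YAW=np.radians(7.3);B0=np.array([640.7,-143.5,75]);D=18.1
def tgt(x,y,h,yaw=YAW):
    B=boardR(yaw);return B0+B@[x,y,h-D],toolB(yaw)
''')
from b import *
r=rel(*tgt(31,0,60));print(r)
for f in(.02,.06,.12,.2,.28,.36,.44,.52,.6,.68,.76,.83,.89,.94,.98,1):print(*np.round(r*f,3),end='; ')
E
```

```text
[519.74901605 379.56763156 -18.127     ]
[-0.4805  0.2433 -0.0031 -0.346   0.06   -0.338 ]
-0.01 0.005 -0.0 -0.007 0.001 -0.007; -0.029 0.015 -0.0 -0.021 0.004 -0.02; -0.058 0.029 -0.0 -0.042 0.007 -0.041; -0.096 0.049 -0.001 -0.069 0.012 -0.068; -0.135 0.068 -0.001 -0.097 0.017 -0.095; -0.173 0.088 -0.001 -0.125 0.022 -0.122; -0.211 0.107 -0.001 -0.152 0.026 -0.149; -0.25 0.127 -0.002 -0.18 0.031 -0.176; -0.288 0.146 -0.002 -0.208 0.036 -0.203; -0.327 0.165 -0.002 -0.235 0.041 -0.23; -0.365 0.185 -0.002 -0.263 0.046 -0.257; -0.399 0.202 -0.003 -0.287 0.05 -0.281; -0.428 0.217 -0.003 -0.308 0.053 -0.301; -0.452 0.229 -0.003 -0.325 0.056 -0.318; -0.471 0.238 -0.003 -0.339 0.059 -0.331; -0.48 0.243 -0.003 -0.346 0.06 -0.338;
```

Emit:
{"fn": "move_arm", "kwargs": {"moves": "0 0 -0.004 0 0 0; 0 0 -0.015 0 0 0; 0 0 -0.035 0 0 0; 0 0 -0.065 0 0 0; 0 0 -0.095 0 0 0; 0 0 -0.12 0 0 0; 0 0 -0.135 0 0 0; 0 0 -0.14 0 0 0"}}

```text
time_s: 7.75
eef_pos: [520.6, 380.5, 124.0]
eef_rot: [[0.212, 0.977, 0.003], [0.977, -0.212, 0.002], [0.003, 0.002, -1.0]]
wrist_force: [-0.3, 0.4, -3.6]
grip_width: 0.416
```

Emit:
{"fn": "move_arm", "kwargs": {"moves": "-0.01 0.005 0 -0.007 0.001 -0.007; -0.029 0.015 0 -0.021 0.004 -0.02; -0.058 0.029 0 -0.042 0.007 -0.041; -0.096 0.049 -0.001 -0.069 0.012 -0.068; -0.135 0.068 -0.001 -0.097 0.017 -0.095; -0.173 0.088 -0.001 -0.125 0.022 -0.122; -0.211 0.107 -0.001 -0.152 0.026 -0.149; -0.25 0.127 -0.002 -0.18 0.031 -0.176; -0.288 0.146 -0.002 -0.208 0.036 -0.203; -0.327 0.165 -0.002 -0.235 0.041 -0.23; -0.365 0.185 -0.002 -0.263 0.046 -0.257; -0.399 0.202 -0.003 -0.287 0.05 -0.281; -0.428 0.217 -0.003 -0.308 0.053 -0.301; -0.452 0.229 -0.003 -0.325 0.056 -0.318; -0.471 0.238 -0.003 -0.339 0.059 -0.331; -0.48 0.243 -0.003 -0.346 0.06 -0.338; -0.48 0.243 -0.003 -0.346 0.06 -0.338; -0.48 0.243 -0.003 -0.346 0.06 -0.338"}}

```text
time_s: 9.55
eef_pos: [653.8, -140.8, 123.1]
eef_rot: [[-0.127, 0.933, 0.336], [0.992, 0.119, 0.045], [0.002, 0.339, -0.941]]
wrist_force: [-0.1, 0.6, -4.0]
grip_width: 0.408
```

```bash
python3 - <<'E'
from b import *
apply([-.48,.243,-.003,-.346,.06,-.338])
from h import *
T=V('top','pics/t6.png');S=V('scene','pics/s6.png');s=arm.get_state();p=np.array(s['eef_pos']);Rm=np.array(s['eef_rot']);print(p,load()[0],s['wrist_force'],s['grip_width'])
print(np.round(Rm-load()[1],3).tolist())
B=boardR(YAW);L=B0+B@[31,0,60]
pl=[L+B@[i,j,5] for i,j in((85,32),(85,-32),(-65,-32),(-65,32))]
kh=[L+B@[i,j,5] for i,j in((33,11),(55,11),(55,6),(73,6),(73,-6),(55,-6),(55,-11),(33,-11))]
hd=[B0+B@[75+8*np.cos(a),8*np.sin(a),13] for a in np.linspace(0,6.28,17)]
hs=[L+B@[i,j,43] for i,j in((25,18),(25,-18),(-25,-18),(-25,18))]
cr=[]
for v,x0,y0 in((T,320,140),(S,200,190)):
    im=cv2.resize(v.img[y0:y0+160,x0:x0+160],None,fx=2.5*1,fy=2.5,interpolation=2);f=2.5
    for q,c in((pl,(255,0,255)),(kh,(0,0,255)),(hd,(0,255,0)),(hs,(255,255,0))):
        cv2.polylines(im,[np.int32((v.proj(q)-[x0,y0]+.5)*f)],True,c,1)
    cr.append(im)
im=np.hstack(cr)
cv2.imwrite('pics/over.png',im)
E
```

```text
[ 654.69507559 -139.44194914  123.89984774] [ 655.17588542 -141.11323332  124.873     ] [ 1.0077923   0.00311283 -3.06484929] 0.4119902565677191
[[-0.002, 0.0, -0.002], [-0.0, 0.002, 0.001], [0.001, -0.002, -0.001]]
```

View pics/over.png

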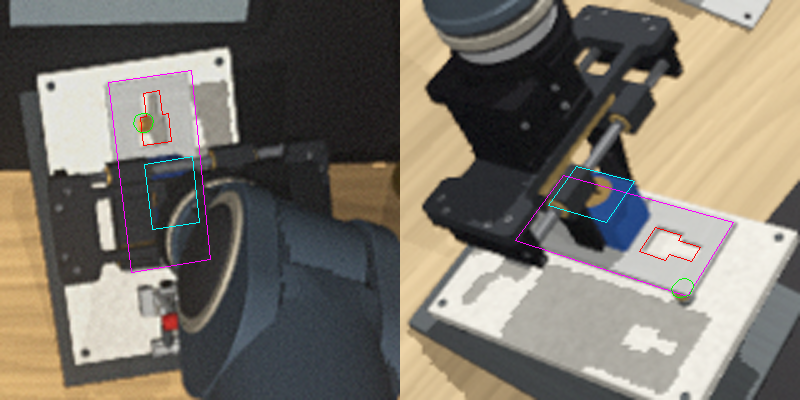

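Emit:
{"fn": "move_arm", "kwargs": {"moves": "0 0 0.006 0 0 0; 0 0 0.016 0 0 0; 0 0 0.028 0 0 0; 0 0 0.036 0 0 0; 0 0 0.04 0 0 0; 0 0 0.04 0 0 0; 0 0 0.04 0 0 0"}}

```text
time_s: 10.35
eef_pos: [669.2, -139.3, 87.2]
eef_rot: [[-0.127, 0.932, 0.34], [0.992, 0.119, 0.044], [0.0, 0.343, -0.94]]
wrist_force: [0.8, -0.6, -3.4]
grip_width: 0.411
```

```bash
python3 - <<'E'
from b import *
apply([0,0,.04,0,0,0])
from h import *
T=V('top','pics/t7.png');S=V('scene','pics/s7.png');s=arm.get_state();p=np.array(s['eef_pos']);print(p,load()[0],s['wrist_force'],s['grip_width'])
B=boardR(YAW);P0,R0=load();L=P0+B@[0,0,D]
print('lock cmd in board',B.T@(L-B0))
kh=[L+B@[i,j,5] for i,j in((33,11),(55,11),(55,6),(73,6),(73,-6),(55,-6),(55,-11),(33,-11))]
pl=[L+B@[i,j,5] for i,j in((85,32),(85,-32),(-65,-32),(-65,32))]
hd=[B0+B@[75+8*np.cos(a),8*np.sin(a),13] for a in np.linspace(0,6.28,17)]
cr=[]
for v in(T,S):
    c=v.proj([L+B@[50,0,5]])[0].astype(int);x0,y0=c[0]-33,c[1]-33
    im=cv2.resize(v.img[y0:y0+66,x0:x0+66],None,fx=6,fy=6,interpolation=2);f=6
    for q,cc in((kh,(0,0,255)),(hd,(0,255,0)),(pl,(255,0,255))):cv2.polylines(im,[np.int32((v.proj(q)-[x0,y0]+.5)*f)],True,cc,1)
    cr.append(im)
    print([(b[1],b[2]) for b in v.blobs(v.mask((10,90,60),(30,255,255),(x0,y0,x0+66,y0+66)),3)],v.proj([B0+B@[75,0,13]]))
cv2.imwrite('pics/over2.png',np.hstack(cr))
E
```

```text
[ 669.34612524 -139.37921477   87.7506709 ] [ 668.75950126 -139.3611937    87.29088008] [ 0.3574888  -0.64548448 -4.0689745 ] 0.41082656509489107
lock cmd in board [30.85149354  0.53988943 19.95065605]
[(array([374, 186,   7,   8,  46], dtype=int32), array([377.        , 189.08695652])), (array([399, 197,   2,   2,   3], dtype=int32), array([399.33333333, 197.66666667])), (array([400, 200,   1,   3,   3], dtype=int32), array([400., 201.])), (array([359, 203,   2,   7,  10], dtype=int32), array([359.7, 205.4])), (array([377, 213,   1,   4,   4], dtype=int32), array([377. , 214.5]))] [[376.93718607 188.62340845]]
[(array([284, 276,   8,  11,  51], dtype=int32), array([287.74509804, 281.01960784])), (array([309, 302,   8,   5,  27], dtype=int32), array([312.37037037, 303.88888889]))] [[312.52843672 304.77333328]]
```

View pics/over2.png

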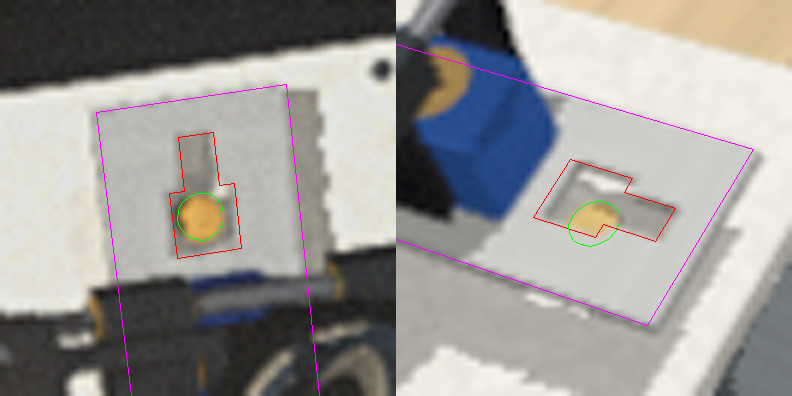

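Emit:
{"fn": "move_arm", "kwargs": {"moves": "-0.0005 0 0.003 0 0 0; -0.0005 0 0.006 0 0 0; -0.0005 0 0.009 0 0 0; -0.0005 0 0.012 0 0 0; -0.0005 0 0.015 0 0 0; -0.0005 0 0.017 0 0 0; -0.0005 0 0.017 0 0 0"}}

```text
time_s: 11.15
eef_pos: [674.7, -138.8, 70.7]
eef_rot: [[-0.128, 0.932, 0.339], [0.992, 0.12, 0.044], [0.001, 0.342, -0.94]]
wrist_force: [-1.0, 0.4, -2.9]
grip_width: 0.412
```

Emit:
{"fn": "move_arm", "kwargs": {"moves": "0 0 0.001 0 0 0; 0 0 0.002 0 0 0; 0 0 0.003 0 0 0; 0 0 0.003 0 0 0; 0 0 0.003 0 0 0"}}

```text
time_s: 11.65
eef_pos: [675.7, -138.9, 69.4]
eef_rot: [[-0.127, 0.932, 0.34], [0.992, 0.12, 0.044], [0.0, 0.343, -0.939]]
wrist_force: [-5.3, 1.0, 5.0]
grip_width: 0.411
```

Emit:
{"fn": "move_arm", "kwargs": {"moves": "0 -0.003 0 0 0 0; 0 -0.007 0 0 0 0; 0 -0.011 0 0 0 0; 0 -0.015 0 0 0 0; 0 -0.019 0 0 0 0; 0 -0.022 0 0 0 0; 0 -0.022 0 0 0 0"}}

```text
time_s: 12.35
eef_pos: [656.8, -142.0, 62.4]
eef_rot: [[-0.127, 0.931, 0.343], [0.992, 0.119, 0.043], [-0.001, 0.346, -0.938]]
wrist_force: [1.6, -0.4, 5.9]
grip_width: 0.409
```

Emit:
{"fn": "move_arm", "kwargs": {"moves": "0 -0.001 0 0 0 0; 0 -0.002 0 0 0 0; 0 -0.003 0 0 0 0; 0 -0.003 0 0 0 0"}}

```text
time_s: 12.75
eef_pos: [654.6, -142.3, 61.6]
eef_rot: [[-0.127, 0.93, 0.344], [0.992, 0.119, 0.043], [-0.001, 0.347, -0.938]]
wrist_force: [1.1, 0.4, 6.3]
grip_width: 0.414
```

Emit:
{"fn": "move_arm", "kwargs": {"moves": "0 -0.001 0 0 0 0; 0 -0.002 0 0 0 0; 0 -0.002 0 0 0 0"}}

```text
time_s: 13.05
eef_pos: [652.8, -142.5, 60.9]
eef_rot: [[-0.127, 0.93, 0.344], [0.992, 0.119, 0.043], [-0.001, 0.347, -0.938]]
wrist_force: [-0.0, 0.6, 5.2]
grip_width: 0.412
```

```bash
python3 - <<'E'
from b import *
for r in([-.0005,0,.017],[0,0,.003],[0,-.022,0],[0,-.003,0],[0,-.002,0]):apply(r+[0,0,0])
from h import *
B=boardR(YAW)
s=arm.get_state();print('board: meas',B.T@(np.array(s['eef_pos'])-B0),'cmd',B.T@(load()[0]-B0),'F',B.T@s['wrist_force'],'M',B.T@s['wrist_torque'],s['time_s'])
E
```

```text
board: meas [  6.59440523  -0.56077043 -17.35281367] cmd [  3.8595825    0.04965651 -18.16050109] F [1.83689809 0.61455371 4.82108358] M [-0.02476117 -0.06694041  0.02396861] 13.05
```

Emit:
{"fn": "move_arm", "kwargs": {"moves": "0 -0.001 0 0 0 0; 0 -0.002 0 0 0 0; 0 -0.003 0 0 0 0; 0 -0.003 0 0 0 0; 0 -0.003 0 0 0 0"}}

```text
time_s: 13.55
eef_pos: [650.9, -142.8, 60.3]
eef_rot: [[-0.127, 0.93, 0.346], [0.992, 0.12, 0.043], [-0.002, 0.348, -0.937]]
wrist_force: [4.9, 0.1, 6.1]
grip_width: 0.41
```

```bash
python3 - <<'E'
from b import *
apply([0,-.003,0,0,0,0])
from h import *
B=boardR(YAW)
T=V('top','pics/t8.png');S=V('scene','pics/s8.png')
s=arm.get_state();print('board: meas',B.T@(np.array(s['eef_pos'])-B0),'cmd',B.T@(load()[0]-B0),'F',B.T@s['wrist_force'],'M',B.T@s['wrist_torque'],s['time_s'])
# plate far edge and keyhole: overlay home pose
L=B0+B@[6,0,0];cr=[]
kh=[L+B@[i,j,5] for i,j in((33,11),(55,11),(55,6),(73,6),(73,-6),(55,-6),(55,-11),(33,-11))]
pl=[L+B@[i,j,5] for i,j in((85,32),(85,-32),(-65,-32),(-65,32))]
for v in(T,S):
    c=v.proj([L+B@[50,0,5]])[0].astype(int);x0,y0=c[0]-33,c[1]-33
    im=cv2.resize(v.img[y0:y0+66,x0:x0+66],None,fx=6,fy=6,interpolation=2)
    for q,cc in((kh,(0,0,255)),(pl,(255,0,255))):cv2.polylines(im,[np.int32((v.proj(q)-[x0,y0]+.5)*6)],True,cc,1)
    cr.append(im)
cv2.imwrite('pics/home.png',np.hstack(cr))
E
```

```text
board: meas [  4.58697177  -0.58277679 -17.31470753] cmd [  0.85958278   0.05008387 -18.16172461] F [6.26021234 0.54067746 3.01495344] M [-0.02928806 -0.66264946 -0.03549713] 13.65
```

View pics/home.png

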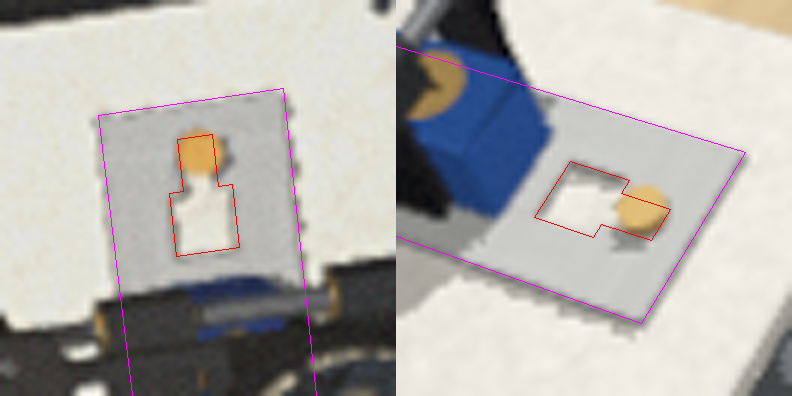

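Emit:
{"fn": "move_arm", "kwargs": {"moves": "0 -0.001 0 0 0 0; 0 -0.002 0 0 0 0; 0 -0.003 0 0 0 0; 0 -0.004 0 0 0 0; 0 -0.004 0 0 0 0; 0 -0.004 0 0 0 0"}}

```text
time_s: 14.25
eef_pos: [650.8, -142.9, 60.3]
eef_rot: [[-0.127, 0.927, 0.352], [0.992, 0.12, 0.042], [-0.003, 0.354, -0.935]]
wrist_force: [12.0, 1.3, 1.1]
grip_width: 0.412
```

```bash
python3 - <<'E'
from b import *
apply([0,-.004,0,0,0,0])
from h import *
B=boardR(YAW)
T=V('top','pics/t9.png');S=V('scene','pics/s9.png')
s=arm.get_state();print('board: meas',B.T@(np.array(s['eef_pos'])-B0),'cmd',B.T@(load()[0]-B0),'F',B.T@s['wrist_force'],'M',B.T@s['wrist_torque'],s['time_s'])
# image shift of the plate's far end between before/after (template of keyhole wide part)
for n,v in(('t',T),('s',S)):
    old=cv2.imread(f'pics/{n}8.png',0);new=cv2.cvtColor(v.img,cv2.COLOR_BGR2GRAY)
    L=B0+B@[6,0,0];c=v.proj([L+B@[42,0,5]])[0].astype(int);r=9
    a=old[c[1]-r:c[1]+r,c[0]-r:c[0]+r].astype(np.float32);b=new[c[1]-r:c[1]+r,c[0]-r:c[0]+r].astype(np.float32)
    print(n,cv2.phaseCorrelate(a,b,cv2.createHanningWindow((2*r,2*r),cv2.CV_32F)),v.proj([L])-v.proj([L+B@[1,0,0]]))
E
```

```text
board: meas [  4.40512564  -0.66248097 -17.24977558] cmd [ -3.14041685   0.05065369 -18.16335596] F [12.86810513 -0.20198448 -1.67664416] M [ 0.02015125 -1.97792854 -0.04529435] 14.35
t ((-0.02920618205129344, 0.06420899041894046), 0.9934235009146325) [[0.05306207 0.46496002]]
s ((-0.09575977510772127, 0.0344124862544497), 1.0728050010439791) [[-0.4189259  -0.13727682]]
```

Emit:
{"fn": "move_arm", "kwargs": {"moves": "0 0.003 0 0 0 0; 0 0.006 0 0 0 0; 0 0.007 0 0 0 0; 0 0.007 0 0 0 0"}}

```text
time_s: 14.75
eef_pos: [650.4, -142.8, 60.1]
eef_rot: [[-0.127, 0.932, 0.34], [0.992, 0.119, 0.043], [-0.0, 0.343, -0.939]]
wrist_force: [-4.9, -0.3, 10.0]
grip_width: 0.414
```

Emit:
{"fn": "move_arm", "kwargs": {"moves": "0 0 0 0 0 0; 0 0 0 0 0 0; 0 0 0 0 0 0; 0 0 0 0 0 0; 0 0 0 0 0 0; 0 0 0 0 0 0; 0 0 0 0 0 0; 0 0 0 0 0 0", "gripper": 0.08}}

```text
time_s: 15.55
eef_pos: [650.8, -142.0, 59.2]
eef_rot: [[-0.127, 0.932, 0.34], [0.992, 0.12, 0.044], [0.0, 0.342, -0.94]]
wrist_force: [-0.6, 0.6, 0.2]
grip_width: 0.909
```

Emit:
{"fn": "move_arm", "kwargs": {"moves": "0 0 -0.005 0 0 0; 0 0 -0.02 0 0 0; 0 0 -0.045 0 0 0; 0 0 -0.075 0 0 0; 0 0 -0.1 0 0 0; 0 0 -0.11 0 0 0; 0 0 -0.11 0 0 0; 0 0 -0.11 0 0 0"}}

```text
time_s: 16.35
eef_pos: [613.0, -146.7, 162.1]
eef_rot: [[-0.128, 0.932, 0.339], [0.992, 0.12, 0.044], [0.001, 0.342, -0.94]]
wrist_force: [0.2, 0.4, 0.8]
grip_width: 0.92
```

```bash
python3 - <<'E'
from b import *
apply([0,.007,0,0,0,0]);apply([0,0,-.11,0,0,0])
from h import *
B=boardR(YAW);print(B.T@(load()[0]-B0))
S=V('scene','pics/s10.png');T=V('top','pics/t10.png');s=arm.get_state();print(s['time_s'],s['grip_width'])
print([(b[1],b[2]) for b in S.blobs(S.mask((0,150,60),(8,255,255),(200,240,290,300)),3)])
for x in(-110,):
    p,R_=B0+B@[x,0,92],toolB(YAW);print(rel(p,R_))
print(rel(B0+B@[-110,0,21],toolB(YAW)))
L=B0+B@[4.6,0,0]
cr=[]
pl=[L+B@[i,j,5] for i,j in((85,32),(85,-32),(-65,-32),(-65,32))]
kh=[L+B@[i,j,5] for i,j in((33,11),(55,11),(55,6),(73,6),(73,-6),(55,-6),(55,-11),(33,-11))]
for v,x0,y0,w,h in((S,200,230,170,135),):
    im=cv2.resize(v.img[y0:y0+h,x0:x0+w],None,fx=4.4,fy=4.4,interpolation=2)
    for q,cc in((kh,(0,0,255)),(pl,(255,0,255))):cv2.polylines(im,[np.int32((v.proj(q)-[x0,y0]+.5)*4.4)],True,cc,1)
    cv2.imwrite('pics/hung.png',im)
E
```

```text
[3.81471563e+00 1.70922922e-02 9.18394849e+01]
16.45 0.9232892300455985
[(array([232, 266,   6,   7,  22], dtype=int32), array([234.04545455, 269.54545455]))]
[-0.     -0.1138 -0.0002  0.     -0.     -0.    ]
[-1.000e-04 -1.138e-01  7.080e-02  0.000e+00 -0.000e+00 -0.000e+00]
```

View pics/hung.png

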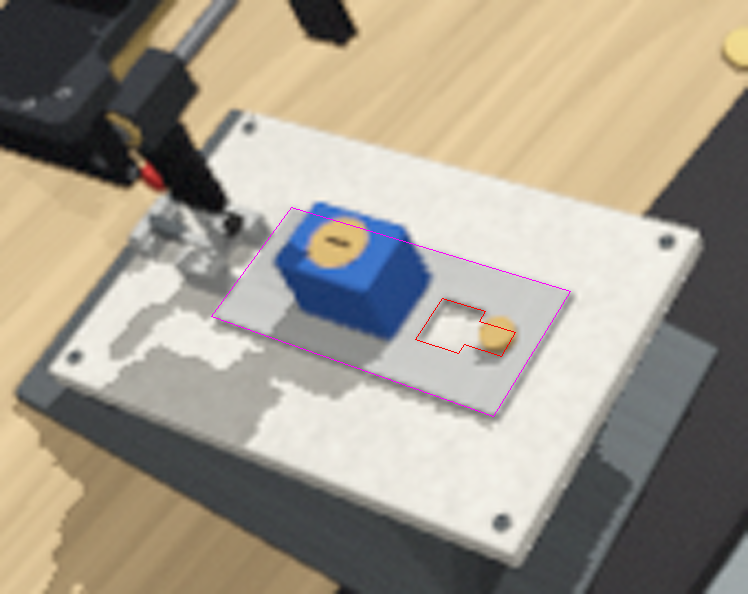

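Emit:
{"fn": "move_arm", "kwargs": {"moves": "0 -0.01 0 0 0 0; 0 -0.03 0 0 0 0; 0 -0.055 0 0 0 0; 0 -0.08 0 0 0 0; 0 -0.1 0 0 0 0; 0 -0.11 0 0 0 0; 0 -0.114 0 0 0 0; 0 -0.114 0 0 0 0; 0 -0.114 0 0 0 0; 0 -0.114 0 0 0 0; 0 -0.114 0 0 0 0; 0 -0.114 0 0 0 0; 0 -0.114 0 0 0 0; 0 -0.114 0 0 0 0", "gripper": 0}}

```text
time_s: 17.85
eef_pos: [507.3, -160.5, 123.5]
eef_rot: [[-0.128, 0.932, 0.34], [0.992, 0.12, 0.044], [0.0, 0.342, -0.94]]
wrist_force: [0.4, -0.1, 0.3]
grip_width: 0.006
```

```bash
python3 - <<'E'
from b import *
apply([0,-.114,0,0,0,0])
from h import *
B=boardR(YAW);S=V('scene','pics/s11.png');T=V('top');s=arm.get_state();p=np.array(s['eef_pos']);print(B.T@(p-B0),B.T@(load()[0]-B0),s['grip_width'],s['q'])
for v,r in((S,(200,230,290,300)),(T,(370,250,420,290))):print([(b[1],b[2]) for b in v.blobs(v.mask((0,150,60),(8,255,255),r),3)])
# dark finger silhouette in scene: rows profile near expected tip
print('expected tip px',S.proj([p+B@[0,0,31],p+B@[9.5,-13,31],p+B@[9.5,13,31]]))
m=S.mask((0,0,0),(179,255,45),(180,150,290,262))
for y in range(200,262,3):
    xs=np.nonzero(m[y])[0]
    if len(xs):
        g=np.split(xs,np.where(np.diff(xs)>1)[0]+1);print(y,[(int(k[0]),int(k[-1])) for k in g])
E
```

```text
[-1.09875359e+02  1.05823811e-01  9.16236054e+01] [-1.10185274e+02  3.33321720e-02  9.17929914e+01] 0.008131537477731128 [ 25.70392742  10.73721967  -7.93375745 125.00158556 -15.57684048
  27.04343698 128.2831525 ]
[(array([232, 261,  11,  12,  77], dtype=int32), array([237.14285714, 266.42857143]))]
[(array([385, 265,  12,   7,  65], dtype=int32), array([390.43076923, 267.87692308]))]
expected tip px [[212.77637546 243.36817739]
 [212.1044407  249.45606637]
 [220.63074681 239.3173097 ]]
200 [(180, 200), (216, 218)]
203 [(180, 197), (213, 219)]
206 [(180, 195), (210, 219)]
209 [(180, 192), (199, 201), (209, 216)]
212 [(180, 189), (210, 213)]
215 [(180, 181), (183, 186), (202, 208)]
218 [(180, 184), (200, 209)]
221 [(180, 183), (197, 210)]
224 [(180, 187), (193, 211)]
227 [(183, 187), (196, 212)]
230 [(196, 213)]
233 [(198, 215)]
236 [(201, 216)]
239 [(204, 218)]
242 [(206, 218)]
245 [(208, 216)]
```

Emit:
{"fn": "move_arm", "kwargs": {"moves": "0 0 0.01 0 0 0; 0 0 0.03 0 0 0; 0 0 0.05 0 0 0; 0 0 0.065 0 0 0; 0 0 0.071 0 0 0; 0 0 0.071 0 0 0; 0 0 0.071 0 0 0"}}

```text
time_s: 18.65
eef_pos: [531.4, -157.5, 57.0]
eef_rot: [[-0.127, 0.932, 0.34], [0.992, 0.12, 0.044], [0.0, 0.343, -0.939]]
wrist_force: [-0.3, 0.9, -0.0]
grip_width: 0.006
```

Emit:
{"fn": "move_arm", "kwargs": {"moves": "0 0.005 0 0 0 0; 0 0.01 0 0 0 0; 0 0.014 0 0 0 0; 0 0.018 0 0 0 0; 0 0.021 0 0 0 0; 0 0.024 0 0 0 0; 0 0.024 0 0 0 0"}}

```text
time_s: 19.35
eef_pos: [554.4, -154.4, 65.3]
eef_rot: [[-0.128, 0.932, 0.34], [0.992, 0.12, 0.044], [0.0, 0.343, -0.939]]
wrist_force: [-1.2, -0.8, 0.0]
grip_width: 0.004
```

```bash
cat > c.py <<'E'
from b import *
import sys
from h import *
B=boardR(YAW);S=V('scene');T=V('top');s=arm.get_state();p=np.array(s['eef_pos']);print(s['time_s'],'meas',B.T@(p-B0),'cmd',B.T@(load()[0]-B0),'F',B.T@s['wrist_force'])
for v,r in((S,(200,230,300,310)),(T,(360,220,420,290))):print([(b[1],b[2]) for b in v.blobs(v.mask((0,150,60),(8,255,255),r),3)])
for a in(1.05,.8,.5,0):
    th=np.radians(35)+a;h=B0+B@[-73+55*np.cos(th),0,12+55*np.sin(th)];print(a,S.proj([h]),T.proj([h]))
E
python3 - <<'E'
from g import *
apply([0,0,.071,0,0,0]);apply([0,.024,0,0,0,0])
E
python3 c.py
```

```text
19.45 meas [-85.58813889   0.14697537  20.61700811] cmd [-8.61563164e+01  5.09319699e-02  2.08027885e+01] F [-2.12559322 -0.54862153  0.66518968]
[(array([236, 262,  12,  13,  91], dtype=int32), array([241.67032967, 268.24175824]))]
[(array([384, 259,  12,   5,  31], dtype=int32), array([390.48387097, 260.19354839]))]
1.05 [[237.56477052 266.63036013]] [[390.47942686 267.347116  ]]
0.8 [[243.01396593 268.38867598]] [[389.69786867 260.71466683]]
0.5 [[250.27870491 271.96308411]] [[388.33388104 252.55311822]]
0 [[262.19910966 280.49299323]] [[385.42509959 240.64210375]]
```

Contact made; the clamp is at about 0.85 rad with a force near 2 N. Push on.

Emit:
{"fn": "move_arm", "kwargs": {"moves": "0 0.003 0 0 0 0; 0 0.006 0 0 0 0; 0 0.009 0 0 0 0; 0 0.012 0 0 0 0; 0 0.014 0 0 0 0; 0 0.016 0 0 0 0; 0 0.018 0 0 0 0; 0 0.02 0 0 0 0; 0 0.02 0 0 0 0"}}

```text
time_s: 20.35
eef_pos: [573.0, -152.1, 72.3]
eef_rot: [[-0.128, 0.931, 0.341], [0.992, 0.12, 0.044], [0.0, 0.343, -0.939]]
wrist_force: [-0.7, -0.0, 0.5]
grip_width: 0.005
```

```bash
python3 -c "
from g import *
apply([0,.02,0,0,0,0])"; python3 c.py
```

```text
20.45 meas [-65.71208988   0.15070373  20.68318876] cmd [-6.61563183e+01  4.80828682e-02  2.08109453e+01] F [ 0.44663359 -0.5817622  -0.45162418]
[(array([257, 275,  11,  12,  75], dtype=int32), array([261.84, 280.44]))]
[(array([380, 238,  12,   7,  65], dtype=int32), array([385.64615385, 241.04615385]))]
1.05 [[237.56477052 266.63036013]] [[390.47942686 267.347116  ]]
0.8 [[243.01396593 268.38867598]] [[389.69786867 260.71466683]]
0.5 [[250.27870491 271.96308411]] [[388.33388104 252.55311822]]
0 [[262.19910966 280.49299323]] [[385.42509959 240.64210375]]
```

Emit:
{"fn": "move_arm", "kwargs": {"moves": "0 -0.01 0 0 0 0; 0 -0.025 -0.005 0 0 0; 0 -0.03 -0.03 0 0 0; 0 -0.03 -0.07 0 0 0; 0 -0.03 -0.11 0 0 0; 0 -0.03 -0.14 0 0 0; 0 -0.03 -0.15 0 0 0; 0 -0.03 -0.15 0 0 0; 0 -0.03 -0.15 0 0 0"}}

```text
time_s: 21.35
eef_pos: [492.3, -162.0, 201.1]
eef_rot: [[-0.127, 0.933, 0.338], [0.992, 0.119, 0.045], [0.002, 0.341, -0.94]]
wrist_force: [0.1, 0.1, -0.1]
grip_width: 0.005
```

```bash
python3 -c "
from g import *
apply([0,-.03,-.15,0,0,0])"; python3 c.py; python3 - <<'E'
from b import *
from h import *
B=boardR(YAW)
for n,nm in(('t','top'),('s','scene')):
    v=V(nm,f'pics/{n}12.png');old=cv2.imread(f'pics/{n}10.png',0);new=cv2.cvtColor(v.img,cv2.COLOR_BGR2GRAY);r=9
    for x in(48,88):
        c=v.proj([B0+B@[x,0,5]])[0].astype(int)
        f=lambda i:i[c[1]-r:c[1]+r,c[0]-r:c[0]+r].astype(np.float32)
        print(nm,x,cv2.phaseCorrelate(f(old),f(new),cv2.createHanningWindow((2*r,2*r),cv2.CV_32F)))
# plate outline in the board frame from the scene/top view: gray plate corners via far edge columns
v=V('top')
for y in(-20,0,20):
    xs=np.arange(80,105,.5);u=v.proj([B0+B@[x,y,5] for x in xs]).astype(np.float32)
    g=cv2.remap(v.hsv[:,:,2],u[:,0].reshape(1,-1),u[:,1].reshape(1,-1),cv2.INTER_LINEAR)[0].astype(float)
    d=np.diff(g);print('far edge y',y,'x',xs[np.argmax(cv2.blur(d.reshape(1,-1),(5,1))[0])])
# spare unmoved? black housing blob
a=cv2.imread('pics/top0.png').astype(int);roi=np.s_[262:342,202:250];print('spare diff',np.abs(v.img.astype(int)-a)[roi].mean())
print(arm.get_state()['wrist_force'])
E
```

```text
21.45 meas [-97.41248729   0.70843711 169.02029256] cmd [-9.62174976e+01  7.95077437e-03  1.70798691e+02] F [-0.08131148 -1.08055775 -0.13643602]
[(array([257, 275,  11,  12,  75], dtype=int32), array([261.84, 280.44]))]
[(array([380, 238,  12,   7,  64], dtype=int32), array([385.671875, 241.      ]))]
1.05 [[237.56477052 266.63036013]] [[390.47942686 267.347116  ]]
0.8 [[243.01396593 268.38867598]] [[389.69786867 260.71466683]]
0.5 [[250.27870491 271.96308411]] [[388.33388104 252.55311822]]
0 [[262.19910966 280.49299323]] [[385.42509959 240.64210375]]
top 48 ((-0.15919420193228362, -0.043810622555126244), 0.9932232911204114)
top 88 ((0.2650025521888679, 0.09024483630389035), 1.082237915492352)
scene 48 ((0.013883692546706072, -0.02381392476415911), 0.9957506039444312)
scene 88 ((-0.0005123361725640763, 0.05615893903183), 1.0293791069660658)
far edge y -20 x 90.0
far edge y 0 x 91.0
far edge y 20 x 90.0
spare diff 11.389149305555556
[-0.15915527 -0.41917499 -0.30191805]
```

```bash
python3 - <<'E'
from h import *
v=V('top');a=cv2.imread('pics/top0.png');ha=cv2.cvtColor(a,cv2.COLOR_BGR2HSV)
for h in(ha,v.hsv):
    m=cv2.inRange(h,(10,140,120),(28,255,255))[300:318,213:232];print('spare brass',np.argwhere(m).mean(0)if m.any() else None)
    m=cv2.inRange(h,(0,0,0),(179,255,60))[262:342,202:250];print('dark',np.argwhere(m).mean(0),m.sum()//255)
arm.finish_job();print(arm.get_state()['time_s'])
E
```

```text
spare brass [8.20491803 8.28688525]
dark [45.52255639 22.36466165] 266
spare brass [8.21875   8.2734375]
dark [45.72395833 23.40625   ] 192
the job is handed in; nothing more can be done
the job is handed in; nothing more can be done
```

The blue lock is hung on the stud and fully home, and the red-handled clamp is shut on its lower edge. I let go and handed the job in at about 22 s of the 56 s allowed.

**What I did:** I gripped the housing and put the wide part of the keyhole over the stud until the plate lay on the board. I then slid it down until it stopped; a further push of about 13 N moved it only about 0.15 mm. After letting go and backing off, I pushed the clamp handle up the slope with closed fingers until it snapped over, then backed clear.

**Last checks, which agreed:**
- **Lock:** Its far edge measures 90–91 mm up the board, where 91 mm is expected when home, and it looks straight in the picture. Closing the clamp shifted it by less than about 0.3 pixels.
- **Clamp:** The handle is where it should be for a joint angle of 0, with the pad on the plate, and it stayed there after I let go.
- **Wrist force:** It reads zero apart from noise.
- **Black lock:** The brass disc on top did not move in the picture.

**What disagreed:**
- **First grasp missed:** The first attempt to grip closed above the housing without touching anything. The pictures showed the fingertips about 31 mm behind the reported TCP, not 8 mm ahead as stated, so I allowed for that from then on.
- **Black lock comparison:** The pixels around it changed from the first picture. I took this to be the arm's shadow moving.
- **Other bench items:** I did not check them in the final pictures.

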